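Throw the press handle back and tip the V-block over, by pushing only

ROBOT

A 6-joint arm with a two-finger parallel gripper is mounted at the origin on the work surface. World frame = base frame: x ahead of the robot, y to its left, z up, the work surface at z = 0. Lengths are in mm, angles in degrees, forces in N, time in s.
With the tool pointing down it reaches from about 250 to 850 mm from the base axis. Payload 12.5 kg.
Tool frame: the origin (TCP) lies midway between the tips of the shut fingers; the grasp point (between the pads) lies 19 mm behind it; z points along the fingers, y is the line along which they close (so a half turn about z gives the same grasp; the last joint's range is limited). The gripper opens to 93 mm and grips with 3 to 60 N. Pads are 15 mm wide; open, the fingers measure 128 mm over their backs; the gripper's body (75 mm by 188 mm) begins 65 mm behind the grasp point.
Start: joints at [-71.54, 20.094, 94.641, -0, 65.266, -4.847], TCP at [217.637, -505.092, 192.733] pointing down, gripper open.
Joint ranges: [-157.81, 157.81], [-45, 120.19], [0.68, 151.7], [-89.99, 269.99], [4.06, 180], [-164.3, 164.3]. Speed limits (degrees/s): [127.2, 127.2, 159.86, 180, 180, 180].

INTERFACE

Orientations are given as a 3x3 rotation matrix whose columns are the frame's x, y, z axes.
In Python, from plant import robot gives the robot as it stands.
- The arm moves only by the tool arm_command, never from a script. Its argument "commands" is a list of rows, each a list of 7 numbers: the turn, a rotation vector about the tool's x, y, z in degrees, then the shift along the tool's x, y, z in m, then the opening, from -1 (shut) to 1 (fully open). In form: [[wx, wy, wz, x, y, z, jaw], ...]. A call has 1 to 20 rows; each row shifts and turns the commanded pose from where the row before left it, along the tool's axes as they then stand; what a row does not reach is not made up. A row lasts 1/8 s, in which the tool goes at most 62.5 mm and 10.7 degrees, less where a joint would pass 70% of its speed; a pose out of reach is approached as far as the arm can. A call with a gripper value outside its range is refused whole. The fingers move at their own pace and stop on an object; "grip_force" is the grip in N (left out, the last holds). Time passes only in rows, so rows that do not move let the fingers close. It gives the time, the measured TCP pose, the force, the opening and the grip force at its end, in the units of the state.
- robot.get_state(): the state, without advancing time (a new reading comes with each control period).
- robot.read_camera(name): name is "side" or "top" or "wrist"; returns the picture (480x640x3 uint8, red, green, blue); there is no depth.
- robot.camera_model(name): a dict with "intrinsics" (3x3 intrinsics, pixels), "eye" and "rotation" of the camera in the world; the wrist camera has in their place "tool_from_camera" (4x4, takes a point from camera to tool coordinates, whose origin is the TCP and whose axes are the flange's). Camera axes: x right, y up, looking along -z (the intrinsics and any distortion apply to the point x, -y, -z); pixel columns grow to the right and rows downward; lengths in mm; the calibration is good to about 2 mm. A picture is of the moment at which its call begins: read the wrist's pose just before it. camera_model takes no time and is no camera call.
- robot.sign_off(): hands the job in; it is judged then, once.
The state is a dict: "clock": time; "joint_pos": joint angles; "qvel": joint speeds; "joint_torque": joint torques, N m; "eef_pos": TCP position; "tcp_rot": TCP orientation; "ft_force": force on the tool from outside, world axes, zero at the start; "ft_torque": the same for the moment, N m; "finger_gap": finger opening in mm; "grasp_force": force on a finger pad.
Only numpy, scipy, OpenCV 4.12 (cv2) and the standard library are available. Lean on these libraries where they do the work, as an engineer would, in place of code of your own. Each camera call takes 0.05 s, during which the arm holds its last target. There are 200 camera calls.

TASK

The lap under the hand press has been pressed onto its arbor; get ready to take it out and lay it in the V-block. Push the press handle up and over backwards until it rests fully against its stop, so that the ram is up, and tip over the steel V-block that stands on end on the cork mat, so that it lies flat on the mat with its V facing up (either one first). Only push, with the fingertips or the outside of the fingers: pinch nothing, lift nothing, and leave the lap and all the other parts where they are.

Things in the scene. Friction and masses are not known exactly. Their poses are not given: they have to be found in the camera images.
- press: The hand press: a bench arbor press with a green enamel C-frame, bolted down. Base 230 x 110 mm, head top 240 mm high and 56 mm wide. Origin under the base, on the table; x points from the open front of the press (where the worker stands, robot side) to its column at the back, y to the left as seen from the front, z up. The handle is on the right (-y) side.
- handle_bar: The handle: a steel bar 14 mm thick with a ball on either end. Origin where its centre line meets the pivot axis (parallel to the press's y), z along the bar to the upper ball. The origin stays put: 15 mm in front of the press origin (-x), 70 mm to its right (-y), 190 mm up. A dark hub of 38 mm diameter sits there.
- handle_ball (a point): Centre of the black ball (32 mm across) on the upper end of the steel handle bar (14 mm thick), 150 mm from the pivot. Nothing of the handle stands beyond the ball; it passes over the table 300 to 340 mm up, clear above the press head. A smaller ball sits on the short tail, 78 mm below the pivot.
- handle (a joint): Angle of the press handle (rad): 0 straight up, negative leaning to the front of the press (towards the robot), positive leaning to the back; travel -0.65 to its stop at 0.75, where a pin on the head's side stops it. It swings in a plane parallel to the press's x and z. Pinion friction keeps it where it is left; about 4 N pushed at the ball turns it.
- ram_foot (a point): Middle of the underside of the square steel ram (22 mm), which the handle raises by 14 mm per rad as it goes back. At the start it hovers a few mm above the arbor.
- lap: The lap standing on the press's round steel plate under the ram: aluminium sleeve 27 mm across and 60 mm tall, pressed on a dark steel arbor 15 mm across that rises to 89 mm. Origin at the centre of its underside. Stays where it is.
- mat: Flat cork mat, 250 (x) x 190 (y) x 4 mm, fixed to the table. Origin at the centre of its underside.
- vblock: Steel V-block, 0.6 to 1 kg, on end on the mat: 40 (x) by 45 mm (y) in plan, 70 mm tall. Its 90 degree V (28 mm wide, 14 mm deep) runs along the 70 mm length in its -x face, towards the robot. Origin at the centre of the end it stands on; x points away from the V face, z up. Lying as wanted, on its +x face, it is 40 mm high and its own x points straight down.
- vblock_center (a point): Middle of the V-block's outline, 35 mm from either end. Pushed towards +x near its top with about 3 N, the block rocks on its lower +x edge without sliding, and falls by itself past about 30 degrees.
- cap_a: Brass valve top cap, 27 mm across, 11 mm high, origin under its centre. Leave alone.
- cap_b: A second brass valve top cap, the same as the first. Leave alone.
- button: Nickel finger button, 21 mm across, lying on its face with its stem up, 16 mm high, origin under its centre. Leave alone.
- sleeve: Spare aluminium sleeve standing on end, 27 mm across, 60 mm tall, origin under its centre. Leave alone.
- jar: Jar of lapping compound, 60 mm across, 65 mm tall, origin under its centre. Leave alone.
- mallet: Brass-headed hammer lying on the table, 240 mm long, origin near its middle at table height, x towards the head. Leave alone.
There are look-alikes about, which are no part of the job. Several things have the shape of the vblock; the one meant has the colours described above.

How it is judged (in metres and radians):
At the end, for the whole second after the job is handed in: The handle is back within 0.05 rad (3 degrees) of its stop and still, the ram up; the V-block lies still and flat (within 4 degrees) on the mat on its base, V up, its middle over the mat; the lap stands upright, and it and the other parts are within 15 mm of where they began (value of joint handle above 0.7 rad and velocity of joint handle between -0.05 and 0.05 rad/s and z of ram_foot in the frame of press above 0.15 m and angle between vblock's own x axis and vertical above 3.07 rad and height (world z) of vblock_center between 0.021 and 0.03 m and x of vblock_center in the frame of mat between -0.125 and 0.125 m and y of vblock_center in the frame of mat between -0.095 and 0.095 m and linear speed of vblock below 0.02 m/s and angular speed of vblock below 0.1 rad/s and angle between lap's own z axis and vertical below 0.05 rad and distance of each of lap, cap_a, cap_b, button, sleeve, jar, mallet from where it was at the start of the episode below 0.015 m); the robot touches nothing.
It fails at once if the handle is pinched (the grasp point inside its bar or ball and the fingers bearing on it with over 15 N) (contact force between the fingers and handle_bar above 15 N and x of the grasp point in the frame of handle_bar between -0.011 and 0.011 m and y of the grasp point in the frame of handle_bar between -0.011 and 0.011 m and z of the grasp point in the frame of handle_bar between 0.02 and 0.17 m).
It fails at once if the V-block is pinched (the grasp point inside the block and the fingers bearing on it with over 15 N) (contact force between the fingers and vblock above 15 N and x of the grasp point in the frame of vblock between -0.012 and 0.012 m and y of the grasp point in the frame of vblock between -0.02 and 0.02 m and z of the grasp point in the frame of vblock between 0 and 0.075 m).
It fails at once if the V-block is lifted or carried instead of being tipped on its edge (its middle more than 60 mm above the table) (height (world z) of vblock_center above 0.06 m).
It fails at once if the lap or another part that was to be left alone is displaced by more than 15 mm (distance of any of lap, cap_a, cap_b, button, sleeve, jar, mallet from where it was at the start of the episode above 0.015 m).
It also fails if it takes over 61 s, if anything falls off the work surface, if the arm or the gripper's body presses on something with over 40 N, if the wrist force passes 120 N, or if a joint passes its speed limit or range.

## Working session

There is one attempt and no reset: what is moved stays moved. The work goes in short steps, Python scripts to look and compute and a tool call to move; the robot and the scene stay as the last step left them, time stands still between calls to the robot, and variables do not carry over. Pictures are saved under pics/ and viewed, at most 10 in all, crops included, and the job is handed in when it is done.

Besides the shell and the picture viewer there is one more tool, called after "Call:" as name(argument=value, ...) on one line, values as JSON. arm_command: Moves the arm, as the interface text tells. Its arguments: {"type":"object","properties":{"commands":{"type":"array","items":{"type":"array","items":{"type":"number"}}},"grip_force":{"type":"number"}},"required":["commands"]}

```bash
mkdir -p pics; python3 - <<'E'
from plant import robot
import cv2,json
for n in("side","top"):
    cv2.imwrite(f"pics/{n}0.png",robot.read_camera(n)[:,:,::-1]); m=robot.camera_model(n)
    print(n,{k:(v.round(3).tolist() if hasattr(v,'round') else v) for k,v in m.items()})
s=robot.get_state();print(s)
print(robot.camera_model("wrist"))
E
```

```text
side {'intrinsics': [[532.889, 0.0, 318.236], [0.0, 532.889, 239.362], [0.0, 0.0, 1.0]], 'eye': [454.843, 1046.254, 1080.816], 'rotation': [[-0.997, 0.045, -0.058], [-0.073, -0.639, 0.766], [-0.002, 0.768, 0.64]]}
top {'intrinsics': [[525.0, 0.0, 329.503], [0.0, 525.0, 242.073], [0.0, 0.0, 1.0]], 'eye': [245.822, -18.462, 1785.021], 'rotation': [[0.007, 0.984, -0.179], [-1.0, 0.007, 0.0], [0.002, 0.179, 0.984]]}
{'clock': 0.1, 'joint_pos': array([-7.15381817e+01,  2.01214203e+01,  9.46733871e+01, -7.00878035e-04,
        6.52663372e+01, -4.84742107e+00]), 'qvel': array([-0.05897425, -0.05578862, -0.12771196,  0.06462743,  0.05102828,
        0.11580871]), 'joint_torque': array([-2.02101096e-04, -4.98027885e+01, -2.85703182e+01,  6.99843862e-02,
        2.38355849e-02, -5.70088275e-05]), 'eef_pos': array([ 217.54079776, -504.77494906,  192.25296867]), 'tcp_rot': array([[ 9.18380571e-01,  3.95698125e-01, -3.48483544e-04],
       [ 3.95698270e-01, -9.18380020e-01,  1.00873374e-03],
       [ 7.91137247e-05, -1.06429580e-03, -9.99999431e-01]]), 'ft_force': array([ 0.39262444, -0.12409495, -0.48158024]), 'ft_torque': array([-0.02326046, -0.00790775,  0.00145379]), 'grasp_force': 0.0, 'finger_gap': 93.14717764157571}
{'intrinsics': array([[348.71703572,   0.        , 321.10031028],
       [  0.        , 348.71703572, 236.28931133],
       [  0.        ,   0.        ,   1.        ]]), 'tool_from_camera': array([[ 2.07424543e-04,  9.68711799e-01,  2.48188250e-01,
         6.82555159e+01],
       [ 9.99999538e-01,  3.19059208e-05, -9.60287560e-04,
         4.08894005e-02],
       [-9.38160565e-04,  2.48188334e-01, -9.68711345e-01,
        -1.93890008e+02],
       [ 0.00000000e+00,  0.00000000e+00,  0.00000000e+00,
         1.00000000e+00]])}
```

View pics/side0.png

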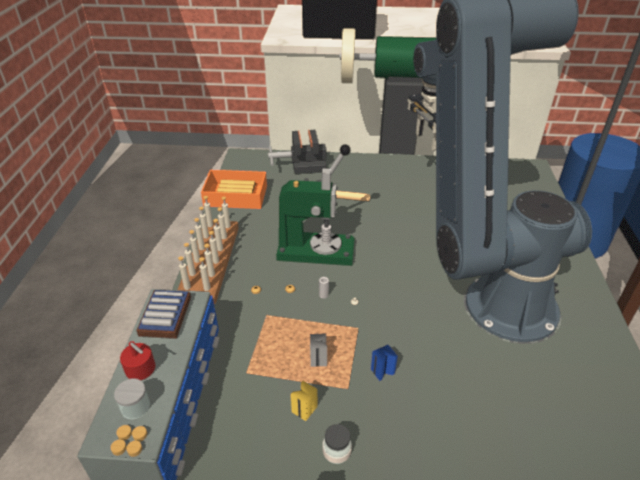

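View pics/top0.png

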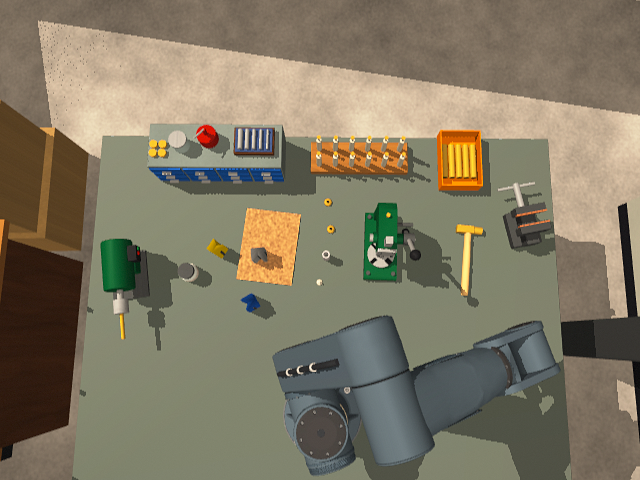

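Both views show the steel V-block on the mat (top 259,256; side 318,350). The look-alikes are a blue one (top 250,302; side 384,362) and a yellow one (top 217,247; side 304,402), both off the mat, so I choose the grey one. The handle's black ball is at top (415,255), side (345,150).

```bash
cat > h.py <<'E'
import numpy as np,cv2
from plant import robot
def ray(n,u,v):
    m=robot.camera_model(n);K=np.array(m["intrinsics"]);R=np.array(m["rotation"])
    d=np.linalg.inv(K)@[u,v,1]; d=R@(d*[1,-1,-1]); return np.array(m["eye"]),d/np.linalg.norm(d)
def plane(n,u,v,z):
    e,d=ray(n,u,v); return e+d*(z-e[2])/d[2]
def tri(a,b):
    e1,d1=ray("top",*a);e2,d2=ray("side",*b)
    A=np.c_[d1,-d2]; t=np.linalg.lstsq(A,e2-e1,rcond=None)[0]
    p,q=e1+t[0]*d1,e2+t[1]*d2; return (p+q)/2,np.linalg.norm(p-q)
def proj(n,p):
    m=robot.camera_model(n);c=np.array(m["rotation"]).T@(np.array(p)-m["eye"]);q=np.array(m["intrinsics"])@(c*[1,-1,-1]);return q[:2]/q[2]
E
python3 - <<'E'
from h import *
print("ball",tri((415,255),(345,150)))
T=cv2.imread("pics/top0.png");S=cv2.imread("pics/side0.png")
def crop(I,x,y,w,h):
    return cv2.resize(I[y:y+h,x:x+w],(400,300),interpolation=cv2.INTER_CUBIC)
cv2.imwrite("pics/crops.png",np.vstack([np.hstack([crop(T,230,220,80,60),crop(T,350,195,80,60+0)]),np.hstack([crop(S,284,320,80,60),crop(S,260,140,120,90)])]))
# mat corners
hsv=cv2.cvtColor(T,cv2.COLOR_BGR2HSV)
m=cv2.inRange(hsv,(5,80,120),(20,255,255));m[:, :225]=0;m[:,310:]=0;m[:195]=0
c=max(cv2.findContours(m,0,2)[0],key=cv2.contourArea)
for p in cv2.boxPoints(cv2.minAreaRect(c)):print("mat",p,plane("top",*p,4).round(1))
# green base
m=cv2.inRange(hsv,(60,100,30),(90,255,255));m[:, :340]=0
c=max(cv2.findContours(m,0,2)[0],key=cv2.contourArea);print(cv2.minAreaRect(c))
E
```

```text
ball (array([ 477.52758559, -261.20155092,  317.42979656]), np.float64(0.04615610561488898))
mat [235.49347 278.79913] [440.6 299.9   4. ]
mat [245.17035 206.22272] [695.  276.1   4. ]
mat [300.5852  213.61136] [670.   82.2   4. ]
mat [290.90833 286.18777] [416.8 110.8   4. ]
((383.466064453125, 241.28858947753906), (38.98649978637695, 77.1574935913086), 1.5074357986450195)
```

View pics/crops.png

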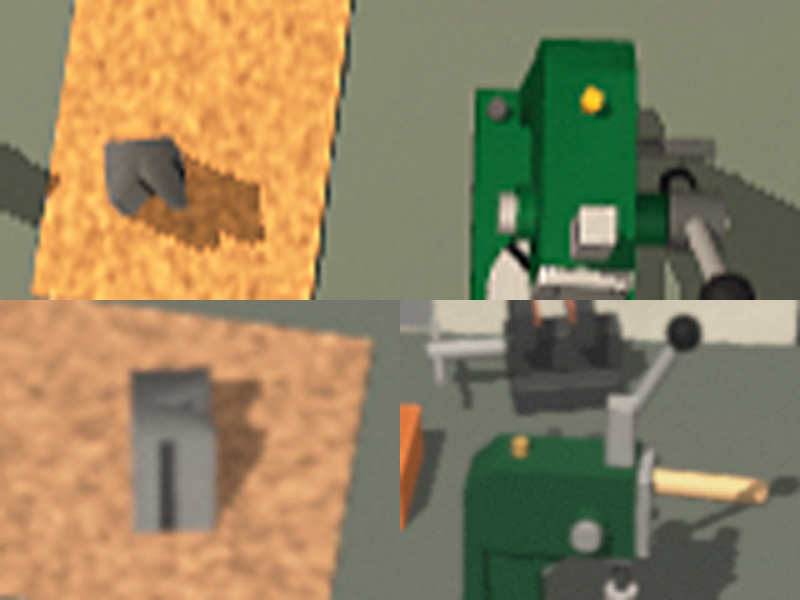

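The crops confirm the choice: the grey steel block stands on the cork mat with its V facing down-right in the top view. The handle leans forward, with its hub at about top (408,238).

```bash
python3 - <<'E'
from h import *
print("hub",plane("top",408.5,238,200), "head edge",plane("top",397,204,240),plane("top",397.4,252,240))
S=cv2.imread("pics/side0.png");T=cv2.imread("pics/top0.png")
# base front-left corner & back-left: green base edges, top view
h=cv2.cvtColor(T,cv2.COLOR_BGR2HSV);m=cv2.inRange(h,(60,100,20),(90,255,255))
for v in (222,230,240,250,260,270,276):
    c=np.where(m[v,355:405])[0]+355
    print(v,c.min(),c.max(),plane("top",c.min()-.5,v,20)[:2].round(1),plane("top",c.max()+.5,v,20)[:2].round(1))
# dark ball centroid
g=T.max(2);b=(g<45).astype(np.uint8);b[:, :408]=0;b[:,424:]=0;b[:246]=0;b[264:]=0
print("ball top",np.argwhere(b).mean(0)[::-1])
g=S.max(2);b=(g<60).astype(np.uint8);b[:, :338]=0;b[:,354:]=0;b[:142]=0;b[158:]=0
q=np.argwhere(b).mean(0)[::-1];p=np.argwhere((T.max(2)<45)&(np.indices((480,640))[0]>=246)&(np.indices((480,640))[0]<264)&(np.indices((480,640))[1]>=408)&(np.indices((480,640))[1]<424)).mean(0)[::-1]
print(q,tri(p,q))
E
```

```text
hub [ 548.83348982 -261.81330602  200.        ] head edge [ 645.87627937 -222.88769888  240.        ] [ 498.44740142 -221.72145939  240.        ]
222 365 396 [ 638.2 -139.1] [ 639.  -249.3]
230 365 396 [ 610.1 -139. ] [ 610.9 -248.8]
240 364 403 [ 575.2 -135.4] [ 576.2 -272.2]
250 364 376 [ 540.5 -135.2] [ 540.8 -179.5]
260 364 396 [ 506.1 -135.1] [ 506.9 -247.2]
270 364 396 [ 471.9 -134.9] [ 472.7 -246.6]
276 364 396 [ 451.5 -134.8] [ 452.3 -246.3]
ball top [415.0875 254.7125]
[344.62686567 149.76119403] (array([ 478.43146735, -261.39075491,  318.00341497]), np.float64(0.2899883235692456))
```

Call:
arm_command(commands=[[0,0,8,0,0,-0.035,-1],[0,0,8,0,0,-0.035,-1],[0,0,8,0,0,-0.035,-1],[0,0,0,0.026,-0.03,0,-1],[0,0,0,0.026,-0.03,0,-1],[0,0,0,0.026,-0.03,0,-1],[0,0,0,0.026,-0.03,0,-1],[0,0,0,0.026,-0.03,0,-1],[0,0,0,0.026,-0.03,0,-1],[0,0,0,0.026,-0.03,0,-1],[0,0,0,0.026,-0.03,0,-1],[0,0,0,0,0,0,-1],[0,0,0,0,0,0,-1]])

```text
clock: 1.72
eef_pos: [428.2, -267.8, 297.6]
tcp_rot: [[1.0, -0.012, -0.001], [-0.012, -1.0, 0.0], [-0.001, -0.0, -1.0]]
ft_force: [-1.6, -0.0, 0.1]
finger_gap: 0.8
grasp_force: 0.0
```

Call:
arm_command(commands=[[0,0,0,0.012,-0.006,0,-1],[0,0,0,0.012,0,0,-1],[0,0,0,0.012,0,0,-1],[0,0,0,0.012,0,0,-1],[0,0,0,0.012,0,0,-1],[0,0,0,0.012,0,0,-1],[0,0,0,0.012,0,0,-1],[0,0,0,0.012,0,0,-1],[0,0,0,0.012,0,0,-1],[0,0,0,0.012,0,0,-1],[0,0,0,0.012,0,0,-1],[0,0,0,0.012,0,0,-1],[0,0,0,0.012,0,0,-1],[0,0,0,0.01,0,0,-1],[0,0,0,0,0,0,-1]])

```text
clock: 3.6
eef_pos: [595.7, -263.5, 297.9]
tcp_rot: [[1.0, -0.012, 0.002], [-0.012, -1.0, -0.0], [0.002, 0.0, -1.0]]
ft_force: [0.1, -0.4, -0.0]
finger_gap: 0.3
grasp_force: 0.0
```

Call:
arm_command(commands=[[0,0,0,0.006,0,0,-1],[0,0,0,0.006,0,0,-1],[0,0,0,0.006,0,0,-1],[0,0,0,0.004,0,0,-1],[0,0,0,0.004,0,0,-1],[0,0,0,0.003,0,0,-1],[0,0,0,0.003,0,0,-1]])

```text
clock: 4.47
eef_pos: [626.9, -264.0, 297.9]
tcp_rot: [[1.0, -0.012, 0.0], [-0.012, -1.0, -0.0], [0.0, 0.0, -1.0]]
ft_force: [-2.1, -0.7, 1.6]
finger_gap: 0.3
grasp_force: 0.9
```

```bash
python3 - <<'E'
from h import *
T=robot.read_camera("top")[:,:,::-1];S=robot.read_camera("side")[:,:,::-1]
c=lambda I,x,y,w,h:cv2.resize(I[y:y+h,x:x+w],(400,300),interpolation=cv2.INTER_CUBIC)
cv2.imwrite("pics/h1.png",np.hstack([c(T,360,170,120,90),c(S,240,110,120,90)]))
E
```

```text
(no output)
```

View pics/h1.png

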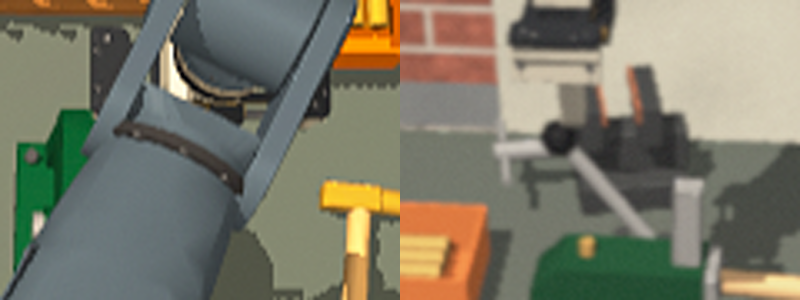

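The handle now leans back, with its ball at about side (287,151). I don't see the gripper there, so I'll check by projection.

```bash
python3 - <<'E'
from h import *
print(proj("side",[627,-264,298]),proj("side",[627,-264,400]))
for th in (.6,.65,.7,.75): print(th,proj("side",[556.6+150*np.sin(th),-263,190+150*np.cos(th)]))
S=robot.read_camera("side")[:,:,::-1]
cv2.imwrite("pics/s2.png",S)
g=S.max(2)
m=np.zeros_like(g);m[140:162,277:299]=(g<60)[140:162,277:299]*255
print(np.argwhere(m).mean(0)[::-1],(m>0).sum())
E
```

```text
[292.22559498 153.61962655] [290.96356917 120.95470517]
0.6 [286.96275536 148.7471238 ]
0.65 [284.8884509  150.03119467]
0.7 [282.90704909 151.40470119]
0.75 [281.02355395 152.86315792]
[288.53333333 151.38666667] 75
```

View pics/s2.png

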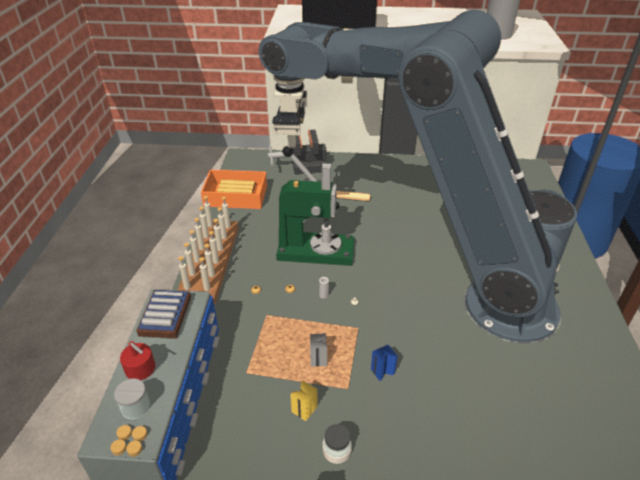

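The gripper is right at the ball (tip about 292,153), and the handle is nearly at its stop. I'll push on gently.

Call:
arm_command(commands=[[0,0,0,0.002,0,0,-1],[0,0,0,0.002,0,0,-1],[0,0,0,0.002,0,0,-1],[0,0,0,0,0,0,-1]])

```text
clock: 5.12
eef_pos: [632.8, -264.1, 297.7]
tcp_rot: [[1.0, -0.012, 0.0], [-0.012, -1.0, -0.0], [0.0, 0.0, -1.0]]
ft_force: [0.0, -0.1, 2.3]
finger_gap: 0.7
grasp_force: 0.8
```

Call:
arm_command(commands=[[0,0,0,0.002,0,0,-1],[0,0,0,0,0,0,-1]])

```text
clock: 5.38
eef_pos: [634.7, -264.1, 297.8]
tcp_rot: [[1.0, -0.012, 0.0], [-0.012, -1.0, 0.0], [0.0, -0.0, -1.0]]
ft_force: [0.6, 0.0, 1.6]
finger_gap: 0.3
grasp_force: 0.9
```

Call:
arm_command(commands=[[0,0,0,0.002,0,0,-1],[0,0,0,0,0,0,-1]])

```text
clock: 5.62
eef_pos: [636.7, -264.1, 297.7]
tcp_rot: [[1.0, -0.012, 0.0], [-0.012, -1.0, 0.0], [0.0, -0.0, -1.0]]
ft_force: [-1.3, -0.7, 2.2]
finger_gap: 0.1
grasp_force: 0.9
```

Call:
arm_command(commands=[[0,0,0,0.002,0,0,-1],[0,0,0,0,0,0,-1]])

```text
clock: 5.88
eef_pos: [638.7, -264.1, 297.7]
tcp_rot: [[1.0, -0.012, 0.0], [-0.012, -1.0, -0.0], [0.0, 0.0, -1.0]]
ft_force: [0.1, -0.5, 0.8]
finger_gap: 0.4
grasp_force: 0.8
```

Call:
arm_command(commands=[[0,0,0,0.002,0,0,-1],[0,0,0,0,0,0,-1]])

```text
clock: 6.12
eef_pos: [640.7, -264.2, 297.7]
tcp_rot: [[1.0, -0.012, 0.0], [-0.012, -1.0, -0.0], [0.0, 0.0, -1.0]]
ft_force: [0.2, -0.5, 2.2]
finger_gap: 0.3
grasp_force: 0.7
```

Call:
arm_command(commands=[[0,0,0,0.002,0,0,-1],[0,0,0,0,0,0,-1]])

```text
clock: 6.38
eef_pos: [642.7, -264.2, 297.7]
tcp_rot: [[1.0, -0.012, 0.0], [-0.012, -1.0, 0.0], [0.0, -0.0, -1.0]]
ft_force: [-0.3, 0.8, 0.5]
finger_gap: 0.4
grasp_force: 0.7
```

```bash
python3 - <<'E'
from h import *
S=robot.read_camera("side")[:,:,::-1]
cv2.imwrite("pics/s3.png",cv2.resize(S[125:200,260:360],(800,600),interpolation=cv2.INTER_CUBIC))
E
```

```text
(no output)
```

View pics/s3.png

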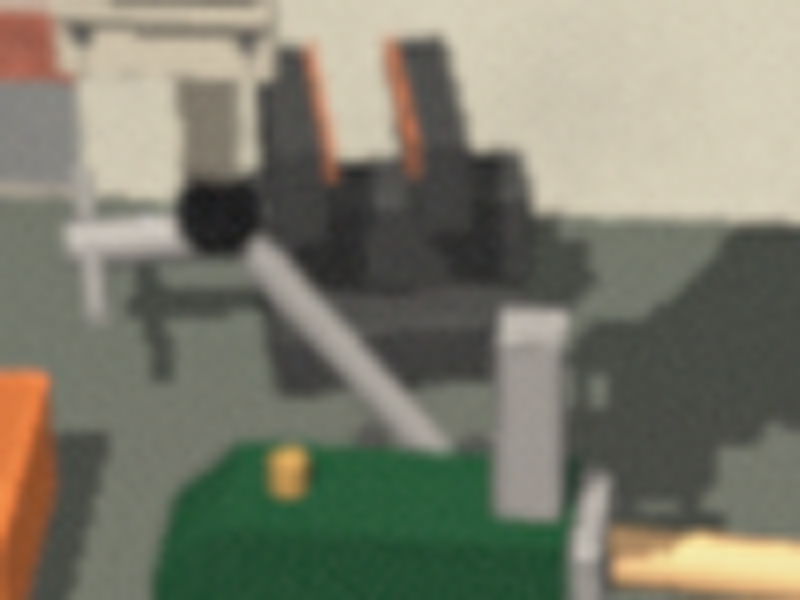

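The ball is still at about side (287.5,151.5) although the tool moved on 16 mm, so either it was already at the stop or the finger is slipping past. I'll check with the wrist camera and the bar's image angle.

```bash
python3 - <<'E'
from h import *
W=robot.read_camera("wrist")[:,:,::-1];cv2.imwrite("pics/w1.png",W)
print("tip",proj("side",[642.7,-264,298]),"top of finger",proj("side",[642.7,-264,360]))
for px in(549,556.6):
  for th in (.5,.6,.7,.75):
    b=proj("side",[px+150*np.sin(th),-264,190+150*np.cos(th)]);p=proj("side",[px+50*np.sin(th),-264,190+50*np.cos(th)]);d=p-b
    print(px,th,b.round(1),"slope",(d[1]/d[0]).round(2))
E
```

```text
tip [286.73586234 153.42225205] top of finger [285.8348294  133.91864541]
549 0.5 [294.1 146.4] slope 1.56
549 0.6 [289.7 148.7] slope 1.26
549 0.7 [285.6 151.3] slope 1.03
549 0.75 [283.7 152.8] slope 0.93
556.6 0.5 [291.4 146.3] slope 1.56
556.6 0.6 [287.  148.6] slope 1.25
556.6 0.7 [283.  151.2] slope 1.03
556.6 0.75 [281.1 152.7] slope 0.93
```

View pics/w1.png

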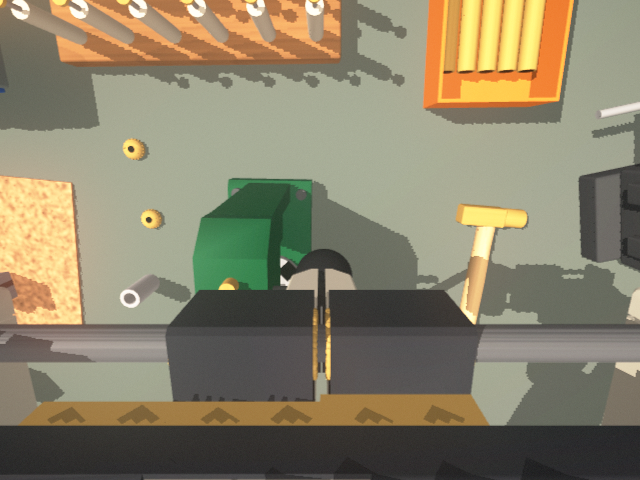

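The wrist view shows the ball just ahead of the fingertips and laterally centred on them (visible rim from (297,270) to (354,270), top at 249, so the centre is about (324,278)). I'll triangulate that against the side view.

```bash
cat >> h.py <<'E'
def wray(u,v,s=None):
    s=s or robot.get_state();m=robot.camera_model("wrist");X=np.array(m["tool_from_camera"]);R=np.array(s["tcp_rot"])
    d=np.linalg.inv(np.array(m["intrinsics"]))@[u,v,1]*[1,-1,-1]
    d=R@X[:3,:3]@d;return np.array(s["eef_pos"])+R@X[:3,3],d/np.linalg.norm(d)
def wproj(p,s=None):
    s=s or robot.get_state();m=robot.camera_model("wrist");X=np.array(m["tool_from_camera"]);R=np.array(s["tcp_rot"])
    c=X[:3,:3].T@(R.T@(np.array(p)-s["eef_pos"])-X[:3,3]);q=np.array(m["intrinsics"])@(c*[1,-1,-1]);return q[:2]/q[2]
def wplane(u,v,z,s=None):
    e,d=wray(u,v,s);return e+d*(z-e[2])/d[2]
E
python3 - <<'E'
from h import *
W=cv2.imread("pics/w1.png")
b=((W.max(2)<40)&(np.indices((480,640))[0]<290)&(np.indices((480,640))[0]>235)&(abs(np.indices((480,640))[1]-322)<45)).astype(np.uint8)
n,l,st,c=cv2.connectedComponentsWithStats(b);i=1+np.argmax(st[1:,4]);print(st[i],c[i])
print("tcp px",wproj(robot.get_state()["eef_pos"]))
e1,d1=wray(324,278);e2,d2=ray("side",287.5,151.5)
t=np.linalg.lstsq(np.c_[d1,-d2],e2-e1,rcond=None)[0];print(e1+t[0]*d1,e2+t[1]*d2,t)
for px in(549,556):print(px,[ (th,wproj([px+150*np.sin(th),-264,190+150*np.cos(th)]).round()) for th in(.6,.7,.75)])
for z in (290,300,305):print(wplane(324,278,z))
print("base edges", [wplane(*p,20).round() for p in((229,180),(312,181))],"head",[wplane(*p,240).round() for p in((200,220),(270,220))])
E
```

```text
Traceback (most recent call last):
ValueError: attempt to get argmax of an empty sequence
```

```bash
python3 - <<'E'
from h import *
W=cv2.imread("pics/w1.png")
for v in range(244,292,4): print(v,W[v,285:365:6].max(1))
print("tcp px",wproj(robot.get_state()["eef_pos"]))
e1,d1=wray(324,278);e2,d2=ray("side",287.5,151.5)
t=np.linalg.lstsq(np.c_[d1,-d2],e2-e1,rcond=None)[0];print(e1+t[0]*d1,e2+t[1]*d2,t)
for px in(549,556):print(px,[ (th,wproj([px+150*np.sin(th),-264,190+150*np.cos(th)]).round()) for th in(.6,.7,.75)])
for z in (290,300,305):print(wplane(324,278,z))
E
```

```text
244 [ 91  90  88  92  90 108 111 111 111 112 111 111 110 112]
248 [135  97  93  93  92 108 102 101 111 109 112 111 109 111]
252 [134 135 135  89  62  50  52  48  48 105 111 110 112 110]
256 [127 134 136 111  55  55  55  53  50  44 111 110 111 110]
260 [220  93 135  55  57  59  57  54  54  46  45 111 110 110]
264 [ 74  56  84  58  59  57  61  56  56  51  51 110 112 113]
268 [ 45  48  59  61  77 105  60 105  80  52  47  89 111 111]
272 [ 45  45  71 188 191 191  52 191 191 191  76  66 110 110]
276 [ 44 133 189 192 189 189  55 189 188 192 187 104 111 108]
280 [227 205 186 190 190 191  48 190 190 189 188 175 110 108]
284 [214 189 191 191 191 189  52 188 189 192 188 190 110 108]
288 [ 78 190 189 189 187 190  51 189 190 189 190 189 111 110]
tcp px [320.60085384 267.13088801]
[ 638.44348583 -266.06951333  304.35368408] [ 640.4492225  -265.32329226  303.57342641] [ 200.79617203 1535.83586277]
549 [(0.6, array([320., 292.])), (0.7, array([320., 266.])), (0.75, array([320., 254.]))]
556 [(0.6, array([320., 280.])), (0.7, array([320., 255.])), (0.75, array([320., 243.]))]
[ 632.8878042  -266.14501072  290.        ]
[ 636.75836565 -266.0924128   300.        ]
[ 638.69364638 -266.06611385  305.        ]
```

The numbers conflict: that ball position would overlap the fingertip. I'll back off 50 mm to see the ball unobstructed.

Call:
arm_command(commands=[[0,0,0,-0.01,0,0,-1],[0,0,0,-0.02,0,0,-1],[0,0,0,-0.02,0,0,-1],[0,0,0,0,0,0,-1],[0,0,0,0,0,0,-1]])

```text
clock: 7.1
eef_pos: [592.8, -263.6, 297.8]
tcp_rot: [[1.0, -0.012, 0.0], [-0.012, -1.0, 0.0], [0.0, -0.0, -1.0]]
ft_force: [0.3, 0.1, 0.2]
finger_gap: 0.6
grasp_force: 0.0
```

```bash
python3 - <<'E'
from h import *
s=robot.get_state()
W=robot.read_camera("wrist")[:,:,::-1];S=robot.read_camera("side")[:,:,::-1]
print(wproj(s["eef_pos"],s))
cv2.imwrite("pics/w2.png",np.hstack([cv2.resize(W[150:330,230:430],(444,400)),cv2.resize(S[125:200,265:332],(356,400),interpolation=cv2.INTER_CUBIC)]))
cv2.imwrite("pics/w2full.png",W);cv2.imwrite("pics/s2full.png",S)
E
```

```text
[320.6013859  267.12955093]
```

View pics/w2.png

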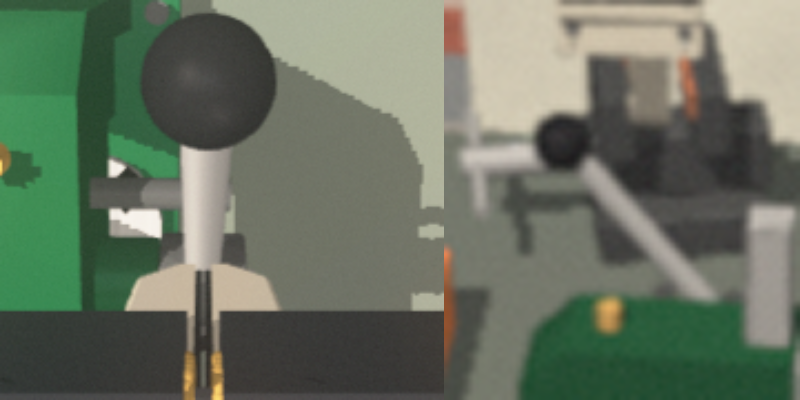

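Clear now: the ball is at wrist (324.1,186.5) with radius 30.6 px, the bar leans back beside the stop pin, and the side view has the ball at (287.2,151.2).

```bash
python3 - <<'E'
from h import *
e1,d1=wray(324.1,186.5);e2,d2=ray("side",287.2,151.2)
t=np.linalg.lstsq(np.c_[d1,-d2],e2-e1,rcond=None)[0];p,q=e1+t[0]*d1,e2+t[1]*d2;print(p,q,t)
print("radius->dist",16*348.7/30.6)
for r in(182,190,200):print(r,e1+d1*r)
for px in(549,553,557):
  for th in(.6,.65,.7,.75):
    P=[px+150*np.sin(th),-264,190+150*np.cos(th)];print(px,th,wproj(P).round(1),proj("side",P).round(1))
E
```

```text
[ 640.84322973 -266.00968395  304.22731043] [ 641.35110619 -265.90414245  304.17096021] [ 188.26462919 1536.13895776]
radius->dist 182.3267973856209
182 [ 641.52360423 -265.95882964  310.45467611]
190 [ 640.65475856 -266.02377115  302.50226203]
200 [ 639.56870146 -266.10494803  292.56174442]
549 0.6 [320.5 202.6] [289.7 148.7]
549 0.65 [320.4 189.7] [287.6 149.9]
549 0.7 [320.2 177.6] [285.6 151.3]
549 0.75 [320.1 166.3] [283.7 152.8]
553 0.6 [320.4 194.8] [288.3 148.6]
553 0.65 [320.3 182. ] [286.2 149.9]
553 0.7 [320.1 169.9] [284.2 151.3]
553 0.75 [320.  158.7] [282.3 152.7]
557 0.6 [320.3 186.9] [286.9 148.6]
557 0.65 [320.2 174.1] [284.8 149.8]
557 0.7 [320.  162.1] [282.8 151.2]
557 0.75 [319.9 151. ] [280.9 152.7]
```

Ball at (641,−266,304), so the handle is at about 0.66–0.70 rad, just short of the stop. The small upward force suggests the tip slid over the ball, so I'll lower the tool 25 mm and push the bar just under the ball.

Call:
arm_command(commands=[[0,0,0,-0.012,0.002,0,-1],[0,0,0,0,0,0.013,-1],[0,0,0,0,0,0.012,-1],[0,0,0,0.008,0,0,-1],[0,0,0,0.006,0,0,-1],[0,0,0,0.003,0,0,-1],[0,0,0,0,0,0,-1]])

```text
clock: 8.07
eef_pos: [597.9, -265.6, 272.8]
tcp_rot: [[1.0, -0.012, 0.0], [-0.012, -1.0, -0.0], [0.0, 0.0, -1.0]]
ft_force: [0.9, -0.3, -0.8]
finger_gap: 0.5
grasp_force: 0.0
```

Call:
arm_command(commands=[[0,0,0,0.002,0,0,-1],[0,0,0,0.002,0,0,-1],[0,0,0,0,0,0,-1]])

```text
clock: 8.45
eef_pos: [601.6, -265.7, 272.7]
tcp_rot: [[1.0, -0.012, 0.0], [-0.012, -1.0, 0.0], [0.0, -0.0, -1.0]]
ft_force: [-0.6, 0.2, 0.3]
finger_gap: 0.4
grasp_force: 0.0
```

Call:
arm_command(commands=[[0,0,0,0.002,0,0,-1],[0,0,0,0.002,0,0,-1],[0,0,0,0,0,0,-1]])

```text
clock: 8.82
eef_pos: [605.7, -265.7, 272.7]
tcp_rot: [[1.0, -0.012, 0.0], [-0.012, -1.0, 0.0], [0.0, -0.0, -1.0]]
ft_force: [0.3, -0.7, 0.7]
finger_gap: 0.8
grasp_force: 0.0
```

Call:
arm_command(commands=[[0,0,0,0.002,0,0,-1],[0,0,0,0.001,0,0,-1],[0,0,0,0,0,0,-1]])

```text
clock: 9.2
eef_pos: [608.6, -265.8, 272.7]
tcp_rot: [[1.0, -0.012, -0.0], [-0.012, -1.0, 0.0], [-0.0, -0.0, -1.0]]
ft_force: [0.3, -0.1, 0.2]
finger_gap: 0.7
grasp_force: 0.0
```

No contact yet; continuing in small steps, checking the force each time.

Call:
arm_command(commands=[[0,0,0,0.002,0,0,-1],[0,0,0,0.002,0,0,-1],[0,0,0,0,0,0,-1]])

```text
clock: 9.57
eef_pos: [612.7, -265.8, 272.7]
tcp_rot: [[1.0, -0.012, -0.0], [-0.012, -1.0, 0.0], [-0.0, -0.0, -1.0]]
ft_force: [-1.0, -0.2, -0.4]
finger_gap: 0.6
grasp_force: 0.0
```

Call:
arm_command(commands=[[0,0,0,0.002,0,0,-1],[0,0,0,0.002,0,0,-1],[0,0,0,0,0,0,-1]])

```text
clock: 9.95
eef_pos: [616.5, -265.9, 272.6]
tcp_rot: [[1.0, -0.012, -0.001], [-0.012, -1.0, 0.0], [-0.001, -0.0, -1.0]]
ft_force: [-1.4, -0.6, 0.7]
finger_gap: 0.7
grasp_force: 0.6
```

Call:
arm_command(commands=[[0,0,0,0.002,0,0,-1],[0,0,0,0.001,0,0,-1],[0,0,0,0,0,0,-1]])

```text
clock: 10.32
eef_pos: [618.5, -265.9, 271.5]
tcp_rot: [[1.0, -0.012, -0.004], [-0.012, -1.0, 0.001], [-0.004, -0.001, -1.0]]
ft_force: [-5.9, -1.0, -3.8]
finger_gap: 0.8
grasp_force: 2.7
```

```bash
cat > ball.py <<'E'
from h import *
S=robot.read_camera("side")[:,:,::-1]
g=cv2.GaussianBlur(S,(3,3),0).max(2);b=np.zeros_like(g);b[140:164,272:300]=g[140:164,272:300]<50
n,l,st,c=cv2.connectedComponentsWithStats(b)
print("side ball",[(st[i],c[i].round(1)) for i in range(1,n) if st[i][4]>20])
E
python3 ball.py
```

```text
side ball [(array([283, 149,   7,   7,  36], dtype=int32), array([285.8, 152.3]))]
```

Call:
arm_command(commands=[[0,0,0,0.002,0,0,-1],[0,0,0,0,0,0,-1]])

```text
clock: 10.62
eef_pos: [620.2, -265.8, 271.1]
tcp_rot: [[1.0, -0.012, -0.005], [-0.012, -1.0, 0.001], [-0.005, -0.001, -1.0]]
ft_force: [-7.1, 1.1, -5.1]
finger_gap: 0.5
grasp_force: 3.4
```

Call:
arm_command(commands=[[0,0,0,0.002,0,0,-1],[0,0,0,0,0,0,-1]])

```text
clock: 10.88
eef_pos: [622.0, -265.8, 270.9]
tcp_rot: [[1.0, -0.012, -0.005], [-0.012, -1.0, 0.002], [-0.005, -0.002, -1.0]]
ft_force: [-7.3, -0.8, -6.6]
finger_gap: 0.2
grasp_force: 3.7
```

```bash
python3 ball.py
```

```text
side ball [(array([282, 149,   7,   8,  37], dtype=int32), array([284.8, 153.1]))]
```

Call:
arm_command(commands=[[0,0,0,0.002,0,0,-1],[0,0,0,0,0,0,-1]])

```text
clock: 11.18
eef_pos: [623.8, -265.7, 270.7]
tcp_rot: [[1.0, -0.012, -0.006], [-0.012, -1.0, 0.002], [-0.006, -0.002, -1.0]]
ft_force: [-7.3, -0.5, -6.5]
finger_gap: 0.6
grasp_force: 4.1
```

Call:
arm_command(commands=[[0,0,0,0.002,0,0,-1],[0,0,0,0,0,0,-1]])

```text
clock: 11.42
eef_pos: [625.4, -265.8, 270.6]
tcp_rot: [[1.0, -0.012, -0.007], [-0.012, -1.0, 0.002], [-0.007, -0.002, -1.0]]
ft_force: [-10.5, 0.1, -7.1]
finger_gap: 0.3
grasp_force: 5.3
```

```bash
python3 ball.py
```

```text
side ball [(array([281, 151,   7,   7,  40], dtype=int32), array([283.6, 154. ]))]
```

Call:
arm_command(commands=[[0,0,0,0.002,0,0,-1],[0,0,0,0,0,0,-1]])

```text
clock: 11.72
eef_pos: [625.6, -265.8, 270.5]
tcp_rot: [[1.0, -0.013, -0.012], [-0.013, -1.0, 0.003], [-0.012, -0.003, -1.0]]
ft_force: [-21.6, 3.0, -4.0]
finger_gap: 0.2
grasp_force: 10.8
```

Call:
arm_command(commands=[[0,0,0,0.002,0,0,-1],[0,0,0,0,0,0,-1]])

```text
clock: 11.98
eef_pos: [625.7, -265.7, 270.5]
tcp_rot: [[1.0, -0.013, -0.016], [-0.013, -1.0, 0.004], [-0.016, -0.003, -1.0]]
ft_force: [-32.9, 2.7, -0.6]
finger_gap: 0.6
grasp_force: 16.5
```

```bash
python3 ball.py
```

```text
side ball [(array([281, 150,   7,   8,  38], dtype=int32), array([283.8, 154.1]))]
```

Force jumped from 10 to 33 N with no further travel: the handle is on its stop. Backing off, then over to look at the V-block.

Call:
arm_command(commands=[[0,0,0,-0.01,0,0,-1],[0,0,0,-0.03,0,0,-1],[0,0,0,-0.05,0,0,-1],[0,0,0,-0.05,0,0,-1],[0,0,0,-0.05,0,0,-1],[0,0,0,0,-0.05,0,-1],[0,0,0,0,-0.05,0,-1],[0,0,0,0,-0.05,0,-1],[0,0,0,0,-0.05,0,-1],[0,0,0,0,-0.05,0,-1],[0,0,0,0,-0.05,0,-1],[0,0,0,0,-0.05,0,-1],[0,0,0,0,-0.05,0,-1],[0,0,0,0,-0.05,0,-1],[0,0,0,0,-0.03,0,-1],[0,0,0,0,0,0,-1],[0,0,0,0,0,0,-1]])

```text
clock: 14.15
eef_pos: [447.5, 215.7, 272.9]
tcp_rot: [[1.0, -0.012, 0.001], [-0.012, -1.0, 0.0], [0.001, -0.0, -1.0]]
ft_force: [0.4, -0.5, 0.7]
finger_gap: 0.4
grasp_force: 0.0
```

```bash
python3 ball.py; python3 - <<'E'
from h import *
W=robot.read_camera("wrist")[:,:,::-1];cv2.imwrite("pics/w3full.png",W)
u,v=wproj([540,215,74]).astype(int);print(u,v)
u0,v0=max(u-80,0),max(v-60,0);print(u0,v0)
cv2.imwrite("pics/w3.png",cv2.resize(W[v0:v0+120,u0:u0+160],(800,600),interpolation=cv2.INTER_CUBIC))
E
```

```text
side ball [(array([281, 150,   7,   8,  44], dtype=int32), array([283.9, 153.8]))]
319 123
239 63
```

View pics/w3.png

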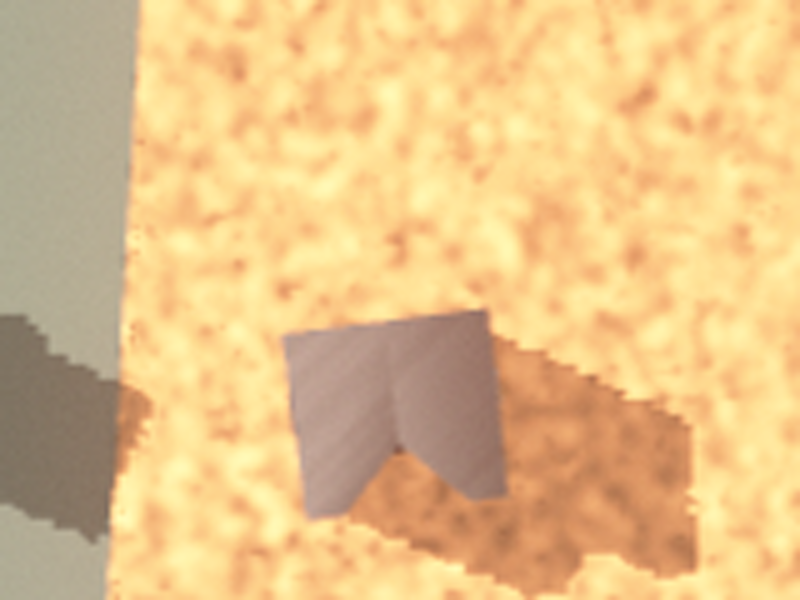

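The steel block's top face shows clearly, with corners at wrist px (296,130), (336,125), (340,162) and (301,167) and the V opening toward the robot. The handle stayed at its stop.

```bash
python3 - <<'E'
from h import *
c=np.array([wplane(*p,74) for p in((296,130.2),(336.4,125.2),(340.4,162),(300.6,166.6))]);print(c.round(1))
print("sizes",[np.linalg.norm(c[i]-c[i-1]).round(1) for i in range(4)])
x=(c[0]+c[1]-c[2]-c[3])/2;y=(c[0]+c[3]-c[1]-c[2])/2
print("center",c.mean(0),"yaw x",np.degrees(np.arctan2(x[1],x[0])),"yaw from y",np.degrees(np.arctan2(-y[0],y[1])))
print("V face mid",(c[2]+c[3])/2)
E
```

```text
[[533.9 240.8  74. ]
 [538.5 197.2  74. ]
 [499.7 192.9  74. ]
 [495.3 236.9  74. ]]
sizes [np.float64(38.8), np.float64(43.8), np.float64(39.0), np.float64(44.2)]
center [516.86347711 216.93721385  74.        ] yaw x 6.069354450870764 yaw from y 5.8618312236513646
V face mid [497.51231371 214.87963896  74.        ]
```

Call:
arm_command(commands=[[0,0,-6.7,0,0,0,-1],[0,0,0,0.007,0.006,0,-1],[0,0,0,0,0,0.044,-1],[0,0,0,0,0,0.044,-1],[0,0,0,0,0,0.044,-1],[0,0,0,0,0,0.044,-1],[0,0,0,0,0,0.042,-1],[0,0,0,0,0,0,-1],[0,0,0,0.01,0,0,-1],[0,0,0,0.01,0,0,-1],[0,0,0,0.004,0,0,-1],[0,0,0,0.004,0,0,-1],[0,0,0,0,0,0,-1]])

```text
clock: 15.88
eef_pos: [483.0, 213.9, 54.9]
tcp_rot: [[0.995, 0.105, 0.0], [0.105, -0.995, 0.0], [0.0, -0.0, -1.0]]
ft_force: [-0.6, -0.7, -1.1]
finger_gap: 0.3
grasp_force: 0.0
```

Call:
arm_command(commands=[[0,0,0,0.004,0,0,-1],[0,0,0,0.004,0,0,-1],[0,0,0,0.004,0,0,-1],[0,0,0,0.004,0,0,-1],[0,0,0,0.004,0,0,-1]])

```text
clock: 16.5
eef_pos: [503.0, 216.0, 54.7]
tcp_rot: [[0.995, 0.105, -0.0], [0.105, -0.995, 0.0], [-0.0, -0.0, -1.0]]
ft_force: [-0.3, -1.0, 0.2]
finger_gap: 0.7
grasp_force: 0.0
```

```bash
python3 - <<'E'
from h import *
S=robot.read_camera("side")[:,:,::-1];W=robot.read_camera("wrist")[:,:,::-1]
cv2.imwrite("pics/v1.png",np.hstack([cv2.resize(S[300:390,250:370],(400,300),interpolation=cv2.INTER_CUBIC),cv2.resize(W,(400,300))]))
E
```

```text
(no output)
```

View pics/v1.png

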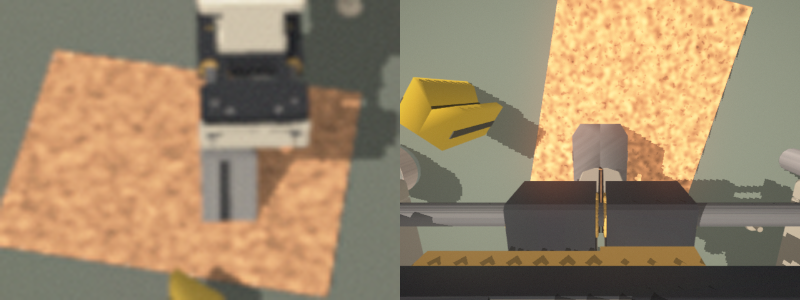

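The left part shows the block still upright; the right part shows the fingertip centred on the V, slightly inside it. Pushing on slowly.

Call:
arm_command(commands=[[0,0,0,0.003,0,0,-1],[0,0,0,0.003,0,0,-1]])

```text
clock: 16.85
eef_pos: [508.8, 216.6, 54.8]
tcp_rot: [[0.995, 0.105, 0.0], [0.105, -0.995, 0.0], [0.0, -0.0, -1.0]]
ft_force: [-0.1, -0.2, -0.1]
finger_gap: 0.7
grasp_force: 0.0
```

Call:
arm_command(commands=[[0,0,0,0.003,0,0,-1],[0,0,0,0.003,0,0,-1]])

```text
clock: 17.1
eef_pos: [514.8, 217.3, 54.8]
tcp_rot: [[0.995, 0.105, 0.0], [0.105, -0.995, 0.0], [0.0, -0.0, -1.0]]
ft_force: [0.4, -0.4, -0.5]
finger_gap: 0.4
grasp_force: 0.0
```

Call:
arm_command(commands=[[0,0,0,0.003,0,0,-1],[0,0,0,0.003,0,0,-1],[0,0,0,0.003,0,0,-1]])

```text
clock: 17.48
eef_pos: [523.8, 218.2, 54.7]
tcp_rot: [[0.995, 0.105, -0.0], [0.105, -0.995, 0.0], [-0.0, -0.0, -1.0]]
ft_force: [-0.5, 0.1, 0.1]
finger_gap: 0.5
grasp_force: 0.0
```

```bash
cat > blk.py <<'E'
from h import *
import sys
S=robot.read_camera("side")[:,:,::-1];cv2.imwrite("pics/"+sys.argv[1],S)
h=cv2.cvtColor(S,cv2.COLOR_BGR2HSV)
R=S[320:385,250:357].astype(int);m=((R[:,:,2]-R[:,:,0]<25)&(R.max(2)>50)).astype(np.uint8)
m=cv2.morphologyEx(m,cv2.MORPH_OPEN,np.ones((3,3)))
n,l,st,c=cv2.connectedComponentsWithStats(m)
for i in range(1,n):
    if st[i][4]>60:print(st[i][:5]+[250,320,0,0,0],(c[i]+[250,320]).round(1))
E
python3 blk.py b1.png
```

```text
[250 320  13  36 274] [254.1 332.6]
[301 320  56  18 652] [322.7 327.8]
[311 344  16  22 336] [318.5 354.4]
[350 351   7  34 151] [354.  371.2]
[250 375  50  10 326] [269.5 380.8]
```

No contact even past the block's middle. The real fingertips must be about 20 mm higher than the stated TCP (consistent with sliding over the ball), so they are passing above the block. I'll retreat, lower 20 mm and push again.

Call:
arm_command(commands=[[0,0,0,-0.018,0,0,-1],[0,0,0,-0.018,0,0,-1],[0,0,0,-0.018,0,0,-1],[0,0,0,-0.004,0,0,-1],[0,0,0,0,0,0.02,-1],[0,0,0,0,0,0,-1],[0,0,0,0.008,0,0,-1],[0,0,0,0.004,0,0,-1],[0,0,0,0.004,0,0,-1],[0,0,0,0.004,0,0,-1]])

```text
clock: 18.77
eef_pos: [486.2, 214.2, 34.9]
tcp_rot: [[0.995, 0.105, 0.0], [0.105, -0.995, 0.0], [0.0, -0.0, -1.0]]
ft_force: [0.4, 1.0, -0.1]
finger_gap: 0.8
grasp_force: 0.0
```

Call:
arm_command(commands=[[0,0,0,0.003,0,0,-1],[0,0,0,0.003,0,0,-1]])

```text
clock: 19.02
eef_pos: [491.4, 214.7, 34.7]
tcp_rot: [[0.995, 0.105, -0.001], [0.105, -0.995, -0.0], [-0.001, 0.0, -1.0]]
ft_force: [-2.8, -0.2, 2.9]
finger_gap: 0.3
grasp_force: 1.7
```

Call:
arm_command(commands=[[0,0,0,0.003,0,0,-1],[0,0,0,0.003,0,0,-1]])

```text
clock: 19.27
eef_pos: [497.8, 215.5, 34.8]
tcp_rot: [[0.995, 0.105, -0.0], [0.105, -0.995, -0.0], [-0.0, 0.0, -1.0]]
ft_force: [-2.3, -0.9, 2.9]
finger_gap: 0.4
grasp_force: 1.7
```

```bash
python3 blk.py b2.png
```

```text
[250 320  13  35 270] [254.2 332.4]
[307 320  38  46 932] [323.  340.2]
[341 320  16   7  98] [349.1 322.6]
[350 347   7  38 160] [354. 370.]
[250 375  50  10 325] [269.5 380.9]
```

Contact at the V face with about 2.5 N, as the description predicts for rocking. Continuing.

Call:
arm_command(commands=[[0,0,0,0.003,0,0,-1],[0,0,0,0.003,0,0,-1],[0,0,0,0.003,0,0,-1]])

```text
clock: 19.7
eef_pos: [507.1, 216.5, 34.8]
tcp_rot: [[0.995, 0.105, 0.0], [0.105, -0.995, 0.0], [0.0, -0.0, -1.0]]
ft_force: [-1.5, -0.2, 3.4]
finger_gap: -0.1
grasp_force: 1.2
```

Call:
arm_command(commands=[[0,0,0,0.003,0,0,-1],[0,0,0,0.003,0,0,-1]])

```text
clock: 19.95
eef_pos: [513.0, 217.1, 34.7]
tcp_rot: [[0.995, 0.105, 0.0], [0.105, -0.995, 0.0], [0.0, -0.0, -1.0]]
ft_force: [-1.5, 0.7, 1.0]
finger_gap: 0.6
grasp_force: 0.7
```

```bash
python3 blk.py b3.png; python3 - <<'E'
from h import *
print("lower +x edge if rocking:",[proj("side",p).round(1) for p in([539,196,4],[534,241,4])])
I=cv2.imread("pics/b3.png")[335:375:2,296:332:2].astype(int)
print((I[:,:,2]-I[:,:,0]))
E
```

```text
[250 320  14  35 274] [254.2 332.4]
[300 320  38  45 952] [317.  340.3]
[335 320  22   7 129] [346.4 322.5]
[350 348   7  37 157] [354.  370.4]
[250 375  50  10 324] [269.6 380.9]
lower +x edge if rocking: [array([310.7, 350.2]), array([311.1, 364.9])]
[[106  95  51  29   6  -1  -1  -1  -3  -1  -1  -3  -2   0  -2  -3   0  -1]
 [103  80   8   5   3   1   0   0   0  -1  -2  -3  -1  -1  -3   1   3  -4]
 [102  82   8   4   5  -1   0  -3  -1   4   0  -2  -2  -2  -1   0   6  -1]
 [102  85   9   5   5   0  -2   0  -1  -3  -2  -2  -1  -1  -2  -1  -1   0]
 [106  88  10   6  13  23  18  20  19  20  20  20  19  19  19  20  20  23]
 [107  83   8   7  15  32  31  31  35  34  35  33  34  33  32  32  33  35]
 [105  84  10  11  13  30  19  26  36  35  34  36  35  34  36  34  34  34]
 [105  91  15   9  11  31  31  31  32  32  32  32  31  30  33  43  44  33]
 [106 103  35  10  11  12  11  14  13  14  14  11  10  10  42  75  94  61]
 [110 108  96  23  10  11   4   6  11  11  10  11  10  30  65  76  99 100]
 [108 109 103  67  11  12   8   3   8  11  11  12  12  27  62  59  99 104]
 [106 105  93  88  48  10  11   6   4  10  11  12  11  11  41  67 105 104]
 [104 103 106 106  91  26  10  11   5   6  10  12  12   9  16  62 106 104]
 [107 106 109 107 108  72  14  11   8   3   8  12  10  11  15  68 107 106]
 [108 106 109 107 106  97  50  12  11   8   6  17  52  65  94 106 105 103]
 [107 103 107 107 104 104 101  37  32  42  73 100 110 108 108 105 106  99]
 [106 102 104 106  97 105 104 100 103 108 107 105 107 107 106 101 106 103]
 [104 106 107 108 107 109 107 106 107 108 106 104 106 103 105 107 110 101]
 [104 106 105 101 107 107 108 107 108 105 108 107 108 107 108 106 108  98]
 [103 106 106 104 107 106 105 106 106 105  99  98 108 109 106 101 106  93]]
```

It is rocking on its lower edge, which is still at about (312,364). Pushing to past the balance point.

Call:
arm_command(commands=[[0,0,0,0.003,0,0,-1],[0,0,0,0.003,0,0,-1],[0,0,0,0.002,0,0,-1]])

```text
clock: 20.38
eef_pos: [520.8, 217.9, 34.7]
tcp_rot: [[0.995, 0.105, 0.0], [0.105, -0.995, -0.0], [0.0, 0.0, -1.0]]
ft_force: [-0.3, 0.5, -0.0]
finger_gap: 0.6
grasp_force: 0.0
```

Call:
arm_command(commands=[[0,0,0,0.002,0,0,-1],[0,0,0,0.002,0,0,-1],[0,0,0,0,0,0,-1],[0,0,0,0,0,0,-1]])

```text
clock: 20.88
eef_pos: [524.5, 218.3, 34.7]
tcp_rot: [[0.995, 0.105, -0.0], [0.105, -0.995, -0.0], [-0.0, 0.0, -1.0]]
ft_force: [1.2, 0.2, -0.1]
finger_gap: 0.8
grasp_force: 0.0
```

```bash
python3 blk.py b4.png
```

```text
[250 320  13  35 272] [254.2 332.5]
[301 320  31  24 585] [315.6 333.4]
[329 320  28   7 152] [344.1 322.3]
[282 343  28  23 560] [294.2 355.1]
[350 347   7  38 159] [354.  370.1]
[250 375  50  10 325] [269.6 380.9]
```

The block has fallen over (now at side about (294,355)). Retreating to check.

Call:
arm_command(commands=[[0,0,0,-0.02,0,0,-1],[0,0,0,-0.03,0,0,-1],[0,0,0,-0.01,0,-0.05,-1],[0,0,0,0,0,-0.06,-1],[0,0,0,0,0,-0.06,-1],[0,0,0,0,0,-0.06,-1],[0,0,0,0,0,0,-1],[0,0,0,0,0,0,-1]])

```text
clock: 21.92
eef_pos: [464.4, 211.9, 263.9]
tcp_rot: [[0.995, 0.105, -0.001], [0.105, -0.995, -0.0], [-0.001, 0.0, -1.0]]
ft_force: [1.0, -0.8, 0.1]
finger_gap: 0.6
grasp_force: 0.0
```

```bash
python3 blk.py b5.png; python3 ball.py; python3 - <<'E'
from h import *
W=robot.read_camera("wrist")[:,:,::-1];cv2.imwrite("pics/w5.png",W);T=robot.read_camera("top")[:,:,::-1]
A=W.astype(int);m=((A[:,:,2]-A[:,:,0]<40)&(A.max(2)>40)).astype(np.uint8)*255
u,v=wproj([572,222,44]).astype(int);print(u,v)
k=np.zeros_like(m);k[max(v-60,0):v+60,u-50:u+50]=m[max(v-60,0):v+60,u-50:u+50]
c=max(cv2.findContours(k,0,2)[0],key=cv2.contourArea);b=cv2.boxPoints(cv2.minAreaRect(c));P=np.array([wplane(*p,44) for p in b])
print(b.round(),P.round(1),[np.linalg.norm(P[i]-P[i-1]).round(1) for i in range(4)],P.mean(0))
# brightness across V, at mid length
print(W[v,u-25:u+26:3].max(1))
# other parts: compare start vs now in side view
S0=cv2.imread("pics/side0.png").astype(int);S1=cv2.imread("pics/b5.png").astype(int)
for n,(x,y) in dict(cap1=(256,289),cap2=(290,288),sleeve=(323,288),button=(354,301),jar=(337,443),lap=(326,235),mallet=(352,196)).items():
    print(n,abs(S0[y-14:y+15,x-14:x+15]-S1[y-14:y+15,x-14:x+15]).mean().round(1))
E
```

```text
[250 320  14  36 277] [254.2 332.6]
[317 320  40   7 170] [340.9 321.9]
[282 343  28  24 646] [295.5 354.1]
[350 351   7  34 152] [353.9 371.1]
[250 375  50  10 326] [269.5 380.8]
side ball [(array([281, 150,   7,   8,  44], dtype=int32), array([283.9, 153.8]))]
321 109
[[322.  75.]
 [338.  75.]
 [338. 141.]
 [322. 141.]] [[607.8 225.3  44. ]
 [609.7 207.9  44. ]
 [540.5 199.8  44. ]
 [538.6 218.   44. ]] [np.float64(69.6), np.float64(17.5), np.float64(69.6), np.float64(18.3)] [574.15639346 212.76619614  44.        ]
[252 253 190 202 202 197 182 168 118 227 233 240 247 221 175 188 210]
cap1 1.4
cap2 1.4
sleeve 1.7
button 1.4
jar 1.5
lap 41.9
mallet 64.9
```

The block lies flat: 70 mm long at 44 mm height, x 539–609, split bright/dark by the V. The lap and mallet patches are probably hidden by the arm, so I'll check them in the top view and the side bases.

```bash
python3 - <<'E'
from h import *
T0=cv2.imread("pics/top0.png").astype(int);T1=robot.read_camera("top")[:,:,::-1].astype(int)
for n,(x,y) in dict(mallethead=(470,230),mallet=(465,275),plate=(377,258),cap=(328,202),jar=(188,271)).items():
    print(n,abs(T0[y-10:y+11,x-8:x+9]-T1[y-10:y+11,x-8:x+9]).mean().round(1))
# lap: bright sleeve/plate, in s3-time side image (arm clear) vs start
S0=cv2.imread("pics/side0.png").astype(int);S=cv2.imread("pics/s2full.png").astype(int);S1=cv2.imread("pics/b5.png").astype(int)
for r in (slice(225,232),slice(232,240),slice(240,250)):print("lap rows",abs(S0[r,315:338]-S[r,315:338]).mean().round(1),abs(S0[r,315:338]-S1[r,315:338]).mean().round(1),S1[r,315:338].mean().round())
# V: colour pattern across the block
W=cv2.imread("pics/w5.png");print(W[105,290:350:2].tolist())
E
```

```text
mallethead 1.1
mallet 2.5
plate 1.2
cap 1.2
jar 1.0
lap rows 2.5 35.0 113.0
lap rows 2.6 37.2 109.0
lap rows 3.3 36.9 121.0
[[141, 214, 253], [150, 224, 254], [162, 234, 255], [161, 234, 255], [149, 223, 254], [145, 176, 222], [156, 169, 193], [162, 174, 199], [172, 184, 207], [175, 189, 213], [134, 147, 170], [150, 163, 187], [142, 154, 180], [134, 149, 172], [113, 127, 155], [65, 81, 117], [172, 186, 209], [198, 213, 230], [204, 218, 232], [214, 225, 238], [217, 226, 239], [228, 236, 247], [210, 222, 237], [169, 181, 207], [133, 146, 174], [102, 121, 162], [98, 145, 212], [108, 160, 228], [98, 145, 215], [96, 144, 213]]
```

Nothing else moved, and the profile across the block (land, dark wall, bright wall, land) shows the V facing up. Handing in.

```bash
python3 -c "
from plant import robot
print(robot.sign_off())"
```

```text
the job is handed in; nothing more can be done
None
```

The job is handed in, though the hand-in returned no verdict: by my last checks the handle is back on its stop, the steel V-block lies flat on the mat with its V up, and I saw no movement of the lap or other parts.

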